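# Let the red paint tin out of its rack

## Task

Pull the sprung gate of the rack that holds the red tin straight up by its black knob, all the way to its stop, and keep it there a moment so that the red tin rolls out underneath into the rack's front tray. Then let the gate go back down fully shut and let go of the knob; the other two gates stay shut.

Things in the scene. Friction and masses are not known exactly. Their poses are not given: they have to be found in the camera images.
- red_knob (a point): Centre of the black knob of the red tin's rack: upright cylinder, diameter 28, height 28 mm, on an 8 mm rod; 192 mm above the table when shut, rises with the gate. An aluminium crossbar's top lies 34 mm below this point; nothing on the rack is higher than the knob. Three like racks face the robot, knobs 0.2 m or more apart; the lying tin behind the gate (red, blue or white) tells which.
- red_gate (a joint): Lift of the red rack's gate in m: 0 shut, 0.060 at its upper stop, straight up. Spring and weight pull it down with about 4 N when shut, 8 N at the stop; let go, it shuts by itself. The tin can roll under it once lifted about 0.045.
- red_tin_mid (a point): Centre of the red paint tin: cylinder, diameter 48, length 62 mm, about 0.15 kg, lying across a lane that slopes down 12 degrees to the tray. It starts leaning on the uphill (far) side of the gate, 28 mm behind the knob, centre 71 mm above the table. With the gate up it rolls to the tray in about a second.
- red_tray (a point): Middle of the red rack's wooden front tray at the lane's low end, nearer the robot: 30 mm above the table (the height of the centre of a tin lying in it), 133 mm in front of the gate. Inside 89 by 68 mm, walls 46 mm high. Its x axis points from tray to gate.
- blue_gate (a joint): Lift of the like gate of the rack with the blue tin in m; 0 shut. To stay shut.
- white_gate (a joint): Lift of the like gate of the rack with the white tin in m; 0 shut. To stay shut.
There are look-alikes about, which are no part of the job. Of the things that look like the part that bears red_tin_mid, the smallest one is meant.

How it is judged:
On the way:
1. the red tin's gate is pulled up to its stop (within 10 mm) and kept there for 0.3 s (value of joint red_gate above 0.05 m), for 0.3 s.
At the end, for the whole second after the job is handed in: The red tin lies in its rack's front tray (centre within 32 mm of the tray point), its gate is shut again (lift under 10 mm), and the blue and white tins' gates are shut (under 10 mm) (distance between red_tin_mid and red_tray below 0.032 m and value of joint each of red_gate, blue_gate, white_gate below 0.01 m); the robot touches nothing.
It fails at once if the blue or the white tin's gate is lifted by more than 20 mm (value of joint any of blue_gate, white_gate above 0.02 m).
It also fails if it takes over 30 s, if anything falls off the work surface, if the arm or the gripper's body presses on something with over 40 N, if the wrist force passes 120 N, or if a joint passes its speed limit or range.

## Robot

A 6-joint arm with a two-finger parallel gripper is mounted at the origin on the work surface. World frame = base frame: x ahead of the robot, y to its left, z up, the work surface at z = 0. Lengths are in m, angles in rad, forces in N, time in s.
With the tool pointing down it reaches from about 0.375 to 0.9 m from the base axis. Payload 3.1 kg.
Tool frame: the origin (TCP) lies between the finger pads; the fingertips stand 22 mm ahead of it and the grasp point (between the pads) lies 3 mm ahead of it; z points along the fingers, y is the line along which they close (so a half turn about z gives the same grasp; the last joint's range is limited). The gripper opens to 87 mm and grips with 3 to 60 N. Pads are 19 mm wide; open, the fingers measure 117 mm over their backs; the gripper's body (75 mm by 190 mm) begins 51 mm behind the grasp point.
Start: joints at [-1.337, 0.527, 1.433, -0, 1.181, -0.178], TCP at [0.251, -0.572, 0.245] pointing down, gripper open.
Joint ranges: [-3.08, 3.08], [-0.75, 2.2], [0.22, 2.44], [-1.43, 4.57], [0, 2.65], [-2.85, 2.85]. Speed limits (rad/s): [2.79, 2.79, 3.14, 3.14, 3.14, 3.14].

## Interface

Orientations are given as a unit quaternion [x, y, z, w].
In Python, from rig import robot gives the robot as it stands.
- The arm moves only by the tool move_arm, never from a script. Its argument "series" is text: rows parted by semicolons, each of 6 numbers parted by spaces: the shift along the tool's x, y, z in mm, then the turn, a rotation vector about the tool's x, y, z in degrees. In form: dx dy dz ax ay az; .... A call has 1 to 8 rows; each row is the pose to reach, as a shift and turn from the pose commanded when the call began, along the tool's axes at that moment; what a row does not reach only later rows make up. A row lasts 1/12 s, in which the tool goes at most 41.7 mm and 7.16 degrees, less where a joint would pass 70% of its speed; a pose out of reach is approached as far as the arm can. A call with a gripper value outside its range is refused whole. "jaw" is the opening, from 0 (shut) to 1 (fully open), set as the call begins (left out, the last holds). The fingers move at their own pace and stop on an object; "newtons" is the grip in N (left out, the last holds). Time passes only in rows, so rows that repeat a pose let the fingers close. It gives the time, the measured TCP pose, the force, the opening and the grip force at its end, in the units of the state.
- robot.get_obs(): the state, without advancing time (a new reading comes with each control period).
- robot.camera(name): name is "scene" or "top" or "wrist"; returns a dict with "img" (480x640x3 uint8, red, green, blue), "mtx" (3x3 intrinsics, pixels), "world_to_cam" (4x4, takes a point from world to camera coordinates). Camera axes: x right, y down, z forward; pixel columns grow to the right and rows downward; lengths in m; the calibration is good to about 2 mm. A picture is of the moment at which its call begins. There is no depth.
- robot.hand_in(): hands the job in; it is judged then, once.
Trained networks look in a picture, given as the dict that the camera call returned (one of the last four; its "shot" number tells which), for a name from the list of things; names that differ only in an ending like _2 or _b are one class to them, and where a whole thing is asked for, a point or a joint stands for the part that bears it (a point fixed in the world has none). Each returns a list of dicts, best first, with "p" (0 to 1); they miss things now and then, are a little off and sometimes report something else, mostly with a low value. They report only what shows in the picture. A call takes as long as a camera call. They do not tell look-alikes from the thing itself.
- robot.search_frame(picture, thing): "xyz" ([x, y, z] in m, in world coordinates, good to about 4 mm: the middle of the surface that is visible of it).
- robot.tip_of(picture, thing): "xyz" ([x, y, z] in m, in world coordinates, good to about 4 mm: a listed point, or the origin of a listed thing).
The state is a dict: "time": time; "q": joint angles; "joint_velocities": joint speeds; "joint_torque": joint torques, N m; "position": TCP position; "tool_rot": TCP orientation; "ft_force": force on the tool from outside, world axes, zero at the start; "moment": the same for the moment, N m; "grip_width": finger opening in m; "grip_force": force on a finger pad.
Only numpy, scipy, OpenCV 4.12 (cv2) and the standard library are available. Lean on these libraries where they do the work, as an engineer would, in place of code of your own. Each camera call takes 0.05 s, during which the arm holds its last target. There are 200 camera calls.

## Working session

There is one attempt and no reset: what is moved stays moved. The work goes in short steps, Python scripts to look and compute and a tool call to move; the robot and the scene stay as the last step left them, time stands still between calls to the robot, and variables do not carry over. Pictures are saved under pics/ and viewed, at most 10 in all, crops included, and the job is handed in when it is done.

Besides the shell and the picture viewer there is one more tool, called as name(argument=value, ...) on one line, values as JSON. move_arm: Moves the arm, as the interface text tells. Its arguments: {"type":"object","properties":{"series":{"type":"string"},"jaw":{"type":"number"},"newtons":{"type":"number"}},"required":["series"]}

```bash
mkdir -p pics
python3 - <<'E'
from rig import robot
import cv2,numpy as np
o=robot.get_obs();print(o['time'],o['position'],o['tool_rot'],o['grip_width'])
ims=[]
for c in("scene","top"):
    p=robot.camera(c);ims.append(p['img'])
    cv2.imwrite(f'pics/{c}1.png',p['img'][:,:,::-1])
    for f,n in((robot.tip_of,'red_knob'),(robot.tip_of,'red_tin_mid'),(robot.search_frame,'red_tin_mid'),(robot.tip_of,'red_tray')):
        for d in f(p,n):
            x=np.array(d['xyz']);u=p['mtx']@(p['world_to_cam']@np.r_[x,1])[:3]
            print(c,f.__name__,n,round(d['p'],2),x.round(3),(u[:2]/u[2]).round())
E
```

```text
0.0 [ 0.2506014  -0.57182102  0.24358985] [ 9.78771343e-01  2.04952530e-01 -3.94984125e-05 -1.05724247e-03] 0.0869384938344924
scene call red_knob 0.55 [ 0.496 -0.01   0.19 ] [313. 219.]
scene call red_tin_mid 0.87 [ 0.65  -0.131  0.035] [255. 325.]
scene call red_tin_mid 0.86 [ 0.528 -0.013  0.065] [312. 271.]
scene call red_tin_mid 0.63 [0.703 0.066 0.028] [351. 348.]
scene call red_tin_mid 0.98 [0.722 0.062 0.052] [351. 350.]
scene call red_tin_mid 0.82 [ 0.668 -0.131  0.057] [253. 326.]
scene call red_tin_mid 0.61 [ 0.541 -0.01   0.085] [313. 269.]
scene call red_tray 0.83 [ 0.361 -0.001  0.027] [317. 232.]
top call red_knob 0.61 [ 0.496 -0.012  0.19 ] [312. 252.]
top call red_tin_mid 0.79 [ 0.528 -0.012  0.071] [311. 242.]
top call red_tin_mid 0.56 [0.706 0.061 0.033] [276. 154.]
top call red_tin_mid 0.89 [0.694 0.063 0.055] [274. 157.]
top call red_tin_mid 0.82 [ 0.642 -0.128  0.061] [373. 184.]
top call red_tin_mid 0.73 [ 0.532 -0.013  0.094] [312. 238.]
top call red_tray 0.77 [0.363 0.002 0.032] [302. 331.]
```

View pics/scene1.png

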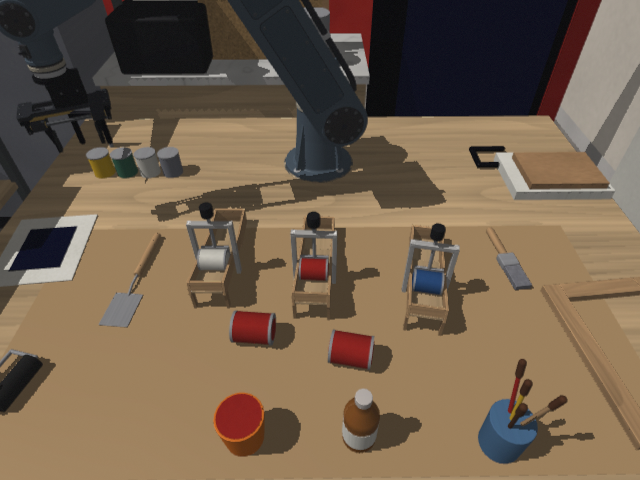

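View pics/top1.png

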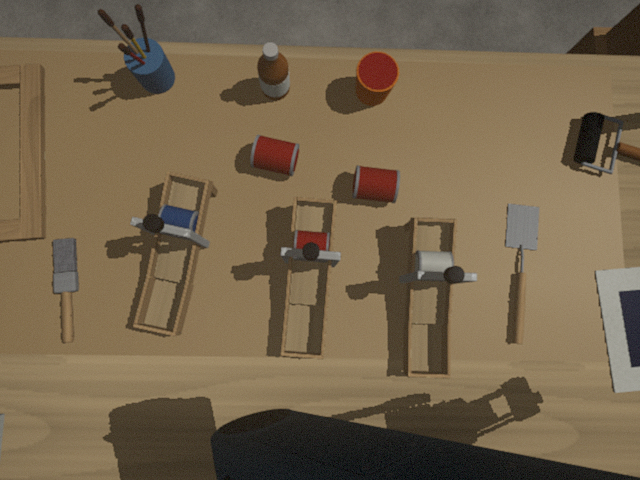

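The middle rack holds the red tin (scene pixel 313,270; knob 313,219). The two loose red tins in front are larger look-alikes. The knob comes out at (0.496, -0.011, 0.19) from both cameras, with height as expected. The rack yaw is about -5°.

move_arm(series="0 0 -30 0 0 0; 0 0 -60 0 0 0; 27 -25 -60 0 0 4; 54 -50 -60 0 0 8; 81 -75 -60 0 0 12; 108 -100 -60 0 0 16; 135 -125 -60 0 0 20; 162 -150 -60 0 0 24", jaw=1)

```text
time: 1.17
position: [0.3393, -0.3685, 0.3048]
tool_rot: [1.0, -0.005, 0.0, 0.0]
ft_force: [-0.5, 0.5, 0.1]
grip_width: 0.0869
grip_force: 0.0
```

move_arm(series="15 -36 0 0 0 3; 30 -72 0 0 0 5; 45 -108 0 0 0 5; 60 -144 0 0 0 5; 76 -180 0 0 0 5; 92 -216 0 0 0 5; 108 -252 0 0 0 5; 124 -288 0 0 0 5")

```text
time: 1.83
position: [0.4652, -0.081, 0.3049]
tool_rot: [0.999, -0.047, 0.0, 0.0]
ft_force: [0.7, -0.7, -1.0]
grip_width: 0.087
grip_force: 0.0
```

move_arm(series="14 -37 0 0 0 0; 28 -72 0 0 0 0; 28 -72 0 0 0 0; 28 -72 0 0 0 0")

```text
time: 2.17
position: [0.4997, -0.012, 0.3046]
tool_rot: [0.999, -0.044, 0.0, 0.0]
ft_force: [-0.5, -0.0, -0.0]
grip_width: 0.0874
grip_force: 0.0
```

Run:
```python
from rig import robot
import cv2,numpy as np
o=robot.get_obs();print(o['time'],o['position'],o['tool_rot'],o['q'])
for c in("wrist","scene"):
    p=robot.camera(c)
    cv2.imwrite(f'pics/{c}2.png',p['img'][:,:,::-1])
    for n in('red_knob','red_tin_mid'):
        for d in robot.tip_of(p,n):
            x=np.array(d['xyz']);u=p['mtx']@(p['world_to_cam']@np.r_[x,1])[:3]
            print(c,n,round(d['p'],2),x.round(3),(u[:2]/u[2]).round())
```

```text
2.1667 [ 0.49974052 -0.01195279  0.30462665] [ 9.99014896e-01 -4.43755775e-02  1.50447614e-04  1.52925132e-04] [-2.47692822e-01  2.84845612e-01  1.66336421e+00 -2.56914177e-04
  1.19302639e+00  1.41197854e+00]
wrist red_knob 0.81 [ 0.497 -0.011  0.192] [318. 250.]
wrist red_tin_mid 0.62 [ 0.524 -0.01   0.068] [314. 179.]
wrist red_tin_mid 0.58 [ 0.65 -0.14  0.03] [449.  17.]
scene red_knob 0.92 [ 0.496 -0.009  0.192] [313. 219.]
scene red_tin_mid 0.78 [ 0.65  -0.133  0.03 ] [254. 327.]
scene red_tin_mid 0.69 [ 0.529 -0.012  0.066] [313. 271.]
scene red_tin_mid 0.66 [0.706 0.068 0.027] [353. 350.]
```

View pics/wrist2.png

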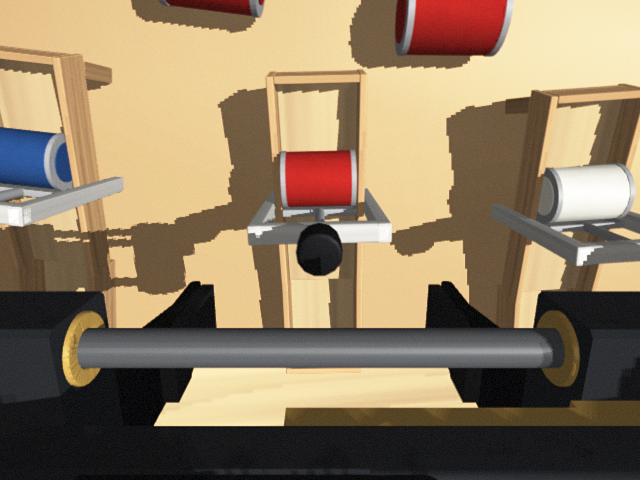

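The wrist view shows the knob at pixel (319,250), centred between the fingers and in front of the red tin. I'll descend 109 mm with a 3 mm correction.

move_arm(series="-3 -1 25 0 0 0; -3 -1 50 0 0 0; -3 -1 75 0 0 0; -3 -1 92 0 0 0; -3 -1 104 0 0 0; -3 -1 109 0 0 0; -3 -1 109 0 0 0")

```text
time: 3.05
position: [0.4956, -0.0132, 0.1946]
tool_rot: [0.999, -0.048, -0.001, -0.0]
ft_force: [0.1, -0.1, 1.2]
grip_width: 0.0872
grip_force: 0.0
```

move_arm(series="0 0 0 0 0 0; 0 0 0 0 0 0; 0 0 0 0 0 0; 0 0 0 0 0 0; 0 0 0 0 0 0; 0 0 0 0 0 0; 0 0 0 0 0 0; 0 0 0 0 0 0", jaw=0, newtons=35)

```text
time: 3.72
position: [0.4964, -0.0124, 0.1956]
tool_rot: [0.999, -0.047, 0.0, 0.0]
ft_force: [0.3, -1.0, 0.1]
grip_width: 0.0417
grip_force: 0.0
```

move_arm(series="0 0 0 0 0 0; 0 0 0 0 0 0; 0 0 0 0 0 0; 0 0 0 0 0 0; 0 0 0 0 0 0; 0 0 0 0 0 0")

```text
time: 4.22
position: [0.4965, -0.0105, 0.1955]
tool_rot: [0.999, -0.047, 0.0, -0.002]
ft_force: [0.7, 6.8, 0.6]
grip_width: 0.027
grip_force: 35.0
```

Knob gripped (27 mm, 35 N). I'll lift straight up, shifting 2 mm to ease the side load.

move_arm(series="0 -2 -6 0 0 0; 0 -2 -14 0 0 0; 0 -2 -22 0 0 0; 0 -2 -30 0 0 0; 0 -2 -38 0 0 0; 0 -2 -45 0 0 0; 0 -2 -52 0 0 0; 0 -2 -57 0 0 0")

```text
time: 4.88
position: [0.4965, -0.0103, 0.2532]
tool_rot: [0.999, -0.047, 0.0, -0.0]
ft_force: [2.1, 0.9, -9.4]
grip_width: 0.0269
grip_force: 35.0
```

move_arm(series="0 0 -2 0 0 0; 0 0 -2 0 0 0; 0 0 -2 0 0 0; 0 0 -2 0 0 0; 0 0 -2 0 0 0; 0 0 -2 0 0 0; 0 0 -2 0 0 0; 0 0 -2 0 0 0")

```text
time: 5.55
position: [0.4965, -0.0104, 0.2543]
tool_rot: [0.999, -0.047, -0.0, -0.0]
ft_force: [2.2, 2.6, -8.3]
grip_width: 0.0271
grip_force: 35.0
```

move_arm(series="0 0 0 0 0 0; 0 0 0 0 0 0; 0 0 0 0 0 0; 0 0 0 0 0 0; 0 0 0 0 0 0; 0 0 0 0 0 0; 0 0 0 0 0 0; 0 0 0 0 0 0")

```text
time: 6.22
position: [0.4965, -0.0104, 0.2545]
tool_rot: [0.999, -0.047, -0.0, -0.0]
ft_force: [2.0, 2.7, -9.6]
grip_width: 0.0269
grip_force: 35.0
```

Run:
```python
from rig import robot
import cv2,numpy as np
for c in("scene","top"):
    p=robot.camera(c)
    cv2.imwrite(f'pics/{c}3.png',p['img'][:,:,::-1])
    for n in('red_knob','red_tin_mid'):
        for d in robot.tip_of(p,n): print(c,n,round(d['p'],2),np.round(d['xyz'],3))
```

```text
scene red_tin_mid 0.92 [0.703 0.068 0.029]
scene red_tin_mid 0.85 [ 0.652 -0.135  0.03 ]
scene red_tin_mid 0.75 [ 0.348 -0.002  0.024]
top red_tin_mid 0.89 [0.706 0.066 0.028]
top red_tin_mid 0.58 [ 0.651 -0.136  0.035]
```

View pics/scene3.png

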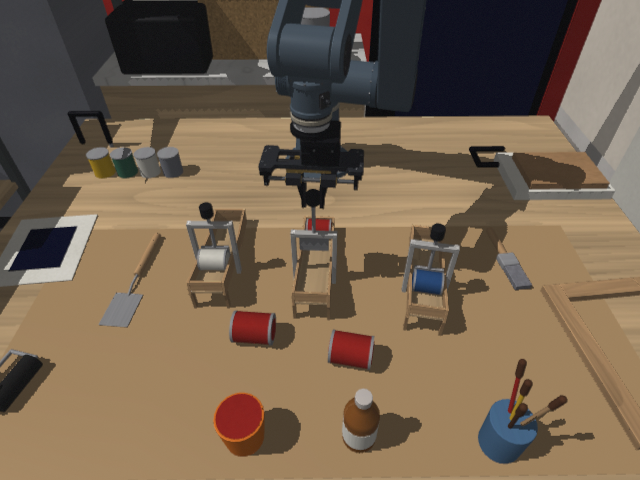

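The gate is up and the tin lies in the tray (pixel 318,228; network puts it at 0.348, -0.002). Now I'll lower it 59 mm, then release.

move_arm(series="0 0 8 0 0 0; 0 0 16 0 0 0; 0 0 24 0 0 0; 0 0 32 0 0 0; 0 0 40 0 0 0; 0 0 48 0 0 0; 0 0 55 0 0 0; 0 0 59 0 0 0")

```text
time: 7.18
position: [0.4967, -0.0104, 0.1951]
tool_rot: [0.999, -0.047, -0.0, -0.0]
ft_force: [-5.4, 6.2, 30.6]
grip_width: 0.027
grip_force: 35.0
```

move_arm(series="0 0 0 0 0 0; 0 0 0 0 0 0; 0 0 0 0 0 0")

```text
time: 7.43
position: [0.4965, -0.0104, 0.1955]
tool_rot: [0.999, -0.047, -0.0, -0.0]
ft_force: [0.0, 5.3, -3.3]
grip_width: 0.027
grip_force: 35.0
```

move_arm(series="0 0 0 0 0 0; 0 0 0 0 0 0; 0 0 0 0 0 0; 0 0 0 0 0 0; 0 0 0 0 0 0; 0 0 0 0 0 0; 0 0 0 0 0 0; 0 0 0 0 0 0", jaw=1)

```text
time: 8.1
position: [0.4967, -0.0106, 0.1956]
tool_rot: [0.999, -0.047, 0.0, 0.0]
ft_force: [-0.5, -0.1, 0.0]
grip_width: 0.0727
grip_force: 0.0
```

move_arm(series="0 0 0 0 0 0; 0 0 0 0 0 0; 0 0 -20 0 0 0; 0 0 -50 0 0 0; 0 0 -80 0 0 0; 0 0 -110 0 0 0; 0 0 -110 0 0 0; 0 0 -110 0 0 0")

```text
time: 8.77
position: [0.4975, -0.0107, 0.3073]
tool_rot: [0.999, -0.047, 0.002, 0.0]
ft_force: [-1.0, 0.2, 0.4]
grip_width: 0.0869
grip_force: 0.0
```

Run:
```python
from rig import robot
import cv2,numpy as np
for c in("scene","wrist"):
    p=robot.camera(c)
    cv2.imwrite(f'pics/{c}4.png',p['img'][:,:,::-1])
    for n in('red_knob','red_tin_mid','red_tray'):
        for d in robot.tip_of(p,n): print(c,n,round(d['p'],2),np.round(d['xyz'],3))
```

```text
scene red_knob 0.97 [ 0.496 -0.014  0.188]
scene red_tin_mid 0.77 [ 0.649 -0.133  0.031]
scene red_tin_mid 0.59 [0.348 0.001 0.027]
scene red_tin_mid 0.57 [0.705 0.066 0.029]
scene red_tray 0.68 [ 0.365 -0.002  0.031]
scene red_tray 0.55 [0.348 0.001 0.028]
wrist red_knob 0.85 [ 0.498 -0.013  0.192]
wrist red_tin_mid 0.79 [0.347 0.003 0.027]
wrist red_tin_mid 0.73 [ 0.651 -0.136  0.03 ]
wrist red_tray 0.58 [ 0.364 -0.001  0.027]
```

View pics/scene4.png

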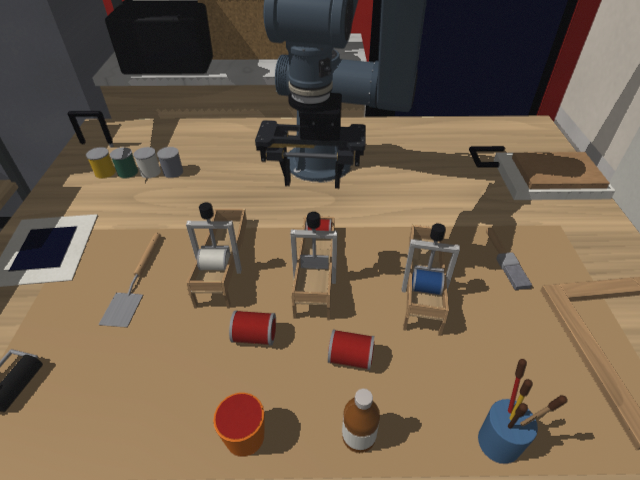

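The red gate is shut (knob at pixel 313,219, height 0.19). The tin is in the tray (318,226), about 17 mm from the tray point, and the arm is clear.

```bash
python3 -c "
from rig import robot
print(robot.hand_in())"
```

```text
the job is handed in; nothing more can be done
None
```

I lifted the red gate to its stop, the red tin rolled into its tray, and the gate is shut and released with the other two gates untouched; the job is handed in, but no verdict came back.

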